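# Start a self-tapping screw in a chipboard specimen for a withdrawal test

## Task

Take the socket driver out of its holder, set it over the square head of the screw that stands in the specimen on the sprung stand, and press down firmly while turning clockwise until the screw has cut its first thread and its collar is down on the specimen. Press hard enough for the screw to bite, about 15 N, but never with more than about 20 N, which would overload the sprung plate of the stand. Then stand the driver upright back in its holder, and leave the bottle, the tray and the tested specimen where they are.

Things in the scene. Friction and masses are not known exactly. Their poses are not given: they have to be found in the camera images.
- driver: Socket driver, 95 mm tall, 0.22 kg, upright in its holder. Origin: centre of the socket's open lower end; z up along the driver. Steel socket 27 mm square outside up to 28 mm above the origin, then a shank 16 mm across. Its square bore is 16.5 mm wide, 22 mm deep, flared to 21 mm over the lowest 4 mm; the bore's flats are square to x and y, as is the small steel square on the handle's top.
- handle (a point): Middle of the driver's round black handle, on its axis, 72 mm above the driver's origin: the place to grip, from above, at any angle round it. The handle is 34 mm across and reaches from 27 mm below this point to 23 mm above it.
- screw_top (a point): Centre of the top of the screw's square head; x and y square to the flats, turning with the screw. Head 14 mm square (top 3 mm only 11 mm), 14 mm high, on a round collar 26 mm across, 3 mm thick. Seated, the driver's mouth rests on the collar, 14 mm below this point, with play of about 1.2 mm and 0.2 rad each way. At first it is 102.5 mm above the bench, the collar 4.5 mm off the specimen.
- feed (a joint): Depth driven, m: 0 at the start, at most 0.0045 = collar on the specimen. It advances only while turned clockwise from above (takes 0.15 to 0.2 N m) AND pressed down with more than about 9 N: then 8 mm per full turn, so some 3.6 rad in all. Turned with less push it spins in place, and that turn is lost. Turning back does not lift it. Once home it just turns on the spot.
- platen (a joint): How far the sprung plate under the specimen is pressed down, m: 0 at rest; a stiff spring, about 0.4 mm for every 10 N of push on the screw (9 N: 0.36 mm; 15 N: 0.6 mm). More than 0.9 mm (22 N) is too much; hard stop at 3 mm. Too little to read from poses: judge the push by the force felt at the wrist.
- stand: White stand 120 x 120 x 40 mm, fixed to the bench. On it the sprung aluminium plate (100 x 100 x 8 mm, top 56 mm above the bench) carries a chipboard specimen 60 x 60 x 25 mm (top 81 mm above the bench) between two dark steel jaws (tops 76 mm above the bench), the screw upright in its middle. Origin: centre of the stand's underside, below the screw.
- holder: Grey block 80 x 80 x 32 mm, fixed to the bench, with a round hole 42 mm across and 22 mm deep in its top (floor of the hole 10 mm above the bench), its mouth chamfered by 3 mm. The driver stands in it. Origin: centre of the underside; the hole is above it.
- bottle: White plastic bottle with red cap, 60 mm across and 150 mm tall; not to be disturbed. Origin: centre of its underside.
- tested: Loose, already tested specimen: chipboard block 60 x 60 x 25 mm lying on the bench with a screw home in it; not to be disturbed. Origin: centre of its underside.
- tray: Aluminium tray 120 x 90 x 25 mm with spare screws; not to be disturbed. Origin: centre of its underside.
There are look-alikes about, which are no part of the job. Of the things like the driver, leave any that is red; of the rest the smaller one is meant. There is more than one size of the stand; the one meant has the size given above.

How it is judged:
On the way, in this order (a step that is already met when the one before it is completed fails the run):
1. the driver is seated on the screw's head, its mouth down at the collar (horizontal distance between driver and screw_top below 0.005 m and z of driver in the frame of screw_top below -0.01 m and angle between driver's own z axis and vertical below 0.2 rad), for 0.2 s.
2. the screw is driven with the driver until its collar is within 1 mm of the specimen (value of joint feed above 0.0035 m and distance between driver and screw_top below 0.02 m), for 0.1 s.
At the end, for the whole second after the job is handed in: The screw's collar is within 1 mm of the specimen (driven at least 3.5 of 4.5 mm), and the driver stands upright (within 0.15 rad) and still on the floor of the holder's hole (within 12 mm of its middle) (value of joint feed above 0.0035 m and horizontal distance between driver and holder below 0.012 m and height (world z) of driver below 0.015 m and angle between driver's own z axis and vertical below 0.15 rad and linear speed of driver below 0.02 m/s); the robot touches nothing.
It fails at once if the sprung plate is overloaded: pressed down more than 0.9 mm (about 22 N) (value of joint platen above 0.0009 m).
It fails at once if the bottle, the tray or the tested specimen is moved more than 20 mm (distance of any of bottle, tray, tested from where it was at the start of the episode above 0.02 m).
It also fails if it takes over 72 s, if anything falls off the work surface, if the arm or the gripper's body presses on something with over 40 N, if the wrist force passes 120 N, or if a joint passes its speed limit or range.

## Robot

A 7-joint arm with a two-finger parallel gripper is mounted at the origin on the work surface. World frame = base frame: x ahead of the robot, y to its left, z up, the work surface at z = 0. Lengths are in m, angles in rad, forces in N, time in s.
With the tool pointing down it reaches from about 0.4 to 0.85 m from the base axis. Payload 10.4 kg.
Tool frame: the origin (TCP) lies at the very end of the fingers, on their centre line; the grasp point (between the pads) lies 19 mm behind it; z points along the fingers, y is the direction in which the jaws open and shut (so a half turn about z gives the same grasp; the last joint's range is limited). The gripper opens to 87 mm and grips with 3 to 60 N. Pads are 19 mm wide; open, the fingers measure 117 mm over their backs; the gripper's body (75 mm by 190 mm) begins 51 mm behind the grasp point.
Start: joints at [1.093, 0.332, -0.065, 1.46, 0.022, 1.35, -0.088], TCP at [0.275, -0.561, 0.223] pointing down, gripper open.
Joint ranges: [-2.6, 2.6], [-0.5, 2.12], [-1.47, 1.34], [0.16, 2.42], [-1.27, 4.41], [0.06, 2.06], [-2.6, 2.6]. Speed limits (rad/s): [2.22, 2.22, 2.79, 2.79, 3.14, 3.14, 3.14].

## Interface

Orientations are given as a unit quaternion [x, y, z, w].
In Python, from bench import read_state, imaging, r gives the robot as it stands. The module is installed in compiled form; this text tells all that it offers.
- The arm moves only by the tool move_arm, never from a script. Its argument "series" is a list of rows, each a list of 4 numbers: the shift along the tool's x, y, z in m, then the turn about the tool's z in rad. In form: [[x, y, z, roll], ...]. A call has 1 to 20 rows; each row is the pose to reach, as a shift and turn from the pose commanded when the call began, along the tool's axes at that moment; what a row does not reach only later rows make up. A row lasts 1/10 s, in which the tool goes at most 50 mm and 8.59 degrees, less where a joint would pass 70% of its speed; a pose out of reach is approached as far as the arm can. A call with a gripper value outside its range is refused whole. "claw" is the gripper's target within -1 to 1 (fully open at 1, half-way at 0, shut at -1), set as the call begins (left out, the last holds). The fingers move at their own pace and stop on an object; "newtons" is the grip in N (left out, the last holds). Time passes only in rows, so rows that repeat a pose let the fingers close. It gives the time, the measured TCP pose, the force and the opening at its end, in the units of the state.
- read_state(): the state, without advancing time (a new reading comes with each control period).
- imaging.camera(name): name is "side" or "top"; returns (picture, depth): 420x560x3 uint8, red, green, blue; 420x560 float32, m along the optical axis (not along the pixel's ray), 0 where there is no reading.
- imaging.get_calibration(name): a dict with "camera_matrix" (3x3 intrinsics, pixels), "R" (3x3) and "t" (3): a world point X has camera coordinates R X + t. Camera axes: x right, y down, z forward; pixel columns grow to the right and rows downward; lengths in m; the calibration is good to about 2 mm. A picture is of the moment at which its call begins. get_calibration takes no time and is no camera call.
- r.close_job(): hands the job in, once; it reports no verdict.
The state is a dict: "time": time; "joint_positions": joint angles; "joint_vel": joint speeds; "joint_torque": joint torques, N m; "ee_pos": TCP position; "eef_rot": TCP orientation; "ft_force": force on the tool from outside, world axes, zero at the start; "torque": the same for the moment, N m; "width": finger opening in m.
Only numpy, scipy, OpenCV 4.12 (cv2) and the standard library are available. Lean on these libraries where they do the work, as an engineer would, in place of code of your own. Each camera call takes 0.05 s, during which the arm holds its last target.

## Working session

There is one attempt and no reset: what is moved stays moved. The work goes in short steps, Python scripts to look and compute and a tool call to move; the robot and the scene stay as the last step left them, time stands still between calls to the robot, and variables do not carry over. Pictures are saved under pics/ and viewed, and the job is handed in when it is done.

Besides the shell and the picture viewer there is one more tool, called after ">>>" by a JSON object that holds its "fn" and its "kwargs", one argument or row to a line. move_arm: Moves the arm, as the interface text tells. Its arguments: {"type":"object","properties":{"series":{"type":"array","items":{"type":"array","items":{"type":"number"}}},"claw":{"type":"number"},"newtons":{"type":"number"}},"required":["series"]}

```bash
mkdir -p pics
cat > h.py <<'E'
import numpy as np,cv2
from bench import read_state, imaging, r
def grab(n,tag):
    p,d=imaging.camera(n); np.savez(f'{tag}.npz',p=p,d=d); cv2.imwrite(f'pics/{tag}.png',p[:,:,::-1]); return p,d
def world(n,u,v,d):
    c=imaging.get_calibration(n);K=np.array(c['camera_matrix']);R=np.array(c['R']);t=np.array(c['t'])
    x=np.linalg.inv(K)@np.array([u,v,1.0])*d
    return R.T@(x-t)
def plane(n,u,v,z):
    c=imaging.get_calibration(n);K=np.array(c['camera_matrix']);R=np.array(c['R']);t=np.array(c['t'])
    o=-R.T@t; dr=R.T@np.linalg.inv(K)@np.array([u,v,1.0]); return o+dr*(z-o[2])/dr[2]
def proj(n,X):
    c=imaging.get_calibration(n);K=np.array(c['camera_matrix']);R=np.array(c['R']);t=np.array(c['t'])
    q=K@(R@np.array(X)+t); return q[:2]/q[2]
def cloud(n,d):
    c=imaging.get_calibration(n);K=np.array(c['camera_matrix']);R=np.array(c['R']);t=np.array(c['t'])
    v,u=np.mgrid[:d.shape[0],:d.shape[1]]
    x=np.stack([u,v,np.ones_like(u)],-1)@np.linalg.inv(K).T*d[...,None]
    return (x-t)@R
E
python3 - <<'E'
from h import *
for n in('side','top'): grab(n,n+'0'); print(imaging.get_calibration(n))
print(read_state())
E
```

```text
{'camera_matrix': array([[415.40641449,   0.        , 274.17855571],
       [  0.        , 415.40641449, 209.79360867],
       [  0.        ,   0.        ,   1.        ]]), 'R': array([[-0.90211658, -0.43146622,  0.00475054],
       [-0.22208674,  0.45484697, -0.8624336 ],
       [ 0.3699502 , -0.77907069, -0.50614792]]), 't': array([0.48458443, 0.17909592, 0.82657879])}
{'camera_matrix': array([[411.27199806,   0.        , 286.13709375],
       [  0.        , 411.27199806, 205.0488752 ],
       [  0.        ,   0.        ,   1.        ]]), 'R': array([[ 0.02111296, -0.99968187,  0.01379883],
       [-0.98692472, -0.0230455 , -0.15952586],
       [ 0.15979311, -0.01025034, -0.98709731]]), 't': array([-0.00195282,  0.53936128,  1.15600827])}
{'time': 0.1, 'joint_positions': array([ 1.09342118,  0.33279934, -0.0647217 ,  1.46083416,  0.02160545,
        1.34991482, -0.08849749]), 'joint_vel': array([ 0.00037873, -0.001528  , -0.00057532, -0.0005478 ,  0.00063426,
        0.0017495 ,  0.00102573]), 'joint_torque': array([ 1.26463819e-03, -6.24541926e+01,  2.43590889e-02, -3.90720212e+01,
       -6.14323304e-02,  3.65529978e-02,  3.54165627e-05]), 'ee_pos': array([ 0.2743944 , -0.56116414,  0.22185046]), 'eef_rot': array([ 9.74253613e-01,  2.25453988e-01, -1.68770644e-04, -6.06906339e-04]), 'ft_force': array([-0.66239816, -0.4108733 , -0.4421366 ]), 'torque': array([ 0.07367503, -0.0176827 ,  0.03306616]), 'width': 0.08680228363418743}
```

View pics/side0.png

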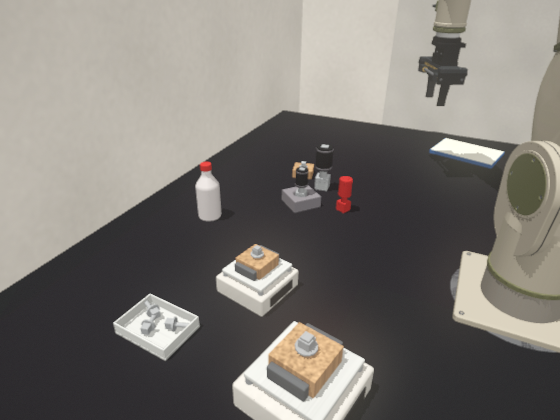

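View pics/top0.png

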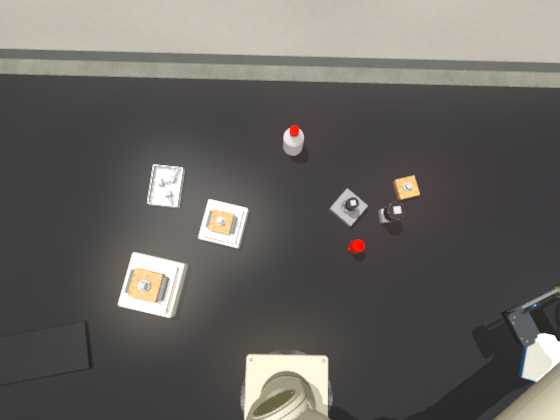

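Driver candidates in the side view are the black driver in the grey holder (302,180), the larger black one standing behind it (324,165), and the red one (345,193). By the description I choose the smaller black one in the holder. Stand candidates in the top view are (223,223) and (152,285). I'll measure their sizes.

Run:
```python
from h import *
T=np.load('top0.npz');S=np.load('side0.npz')
cT=cloud('top',T['d']);cS=cloud('side',S['d'])
p=T['p'].astype(int);g=p.sum(2)
def blob(name,box,zlo,zhi,c=cT):
    u0,u1,v0,v1=box
    m=np.zeros(c.shape[:2],bool);m[v0:v1,u0:u1]=1
    m&=(c[...,2]>zlo)&(c[...,2]<zhi)
    P=c[m]
    if len(P)<4: print(name,len(P));return
    q=cv2.minAreaRect((P[:,:2]*1000).astype(np.float32)); print(name,len(P),'z',P[:,2].mean().round(4),'rect',np.round(q[0],1),np.round(q[1],1),round(q[2],1),'mean',P[:,:2].mean(0).round(4))
for nm,b in(('standA',(190,260,190,260)),('standB',(105,200,240,330))):
  for z in((.01,.2),(.03,.045),(.045,.062),(.077,.09),(.092,.12)): blob(nm+str(z),b,*z)
b=(325,372,180,232)
for z in((.022,.04),(.06,.09),(.09,.115),(.115,.15)): blob('holder'+str(z),b,*z)
b=(375,410,198,228)
for z in((.01,.05),(.06,.2)): blob('big'+str(z),b,*z)
b=(285,340,150,215)
for z in((.02,.035),(.06,.09),(.09,.115),(.115,.15)): blob('Sholder'+str(z),(280,314,160,215),*z,c=cS)
for nm,pp,b in(('holder_top',T['p'],(320,420,170,260)),('stand_top',T['p'],(190,260,190,260)),('stand_side',S['p'],(205,305,235,315)),('holder_side',S['p'],(270,370,140,220))):
    u0,u1,v0,v1=b
    cv2.imwrite(f'pics/{nm}.png',cv2.resize(pp[v0:v1,u0:u1,::-1],None,fx=6,fy=6,interpolation=cv2.INTER_CUBIC))
a=[cv2.resize(cv2.imread(f'pics/{n}.png'),(400,300)) for n in('holder_top','stand_top','holder_side','stand_side')]
cv2.imwrite('pics/crops.png',np.vstack([np.hstack(a[:2]),np.hstack(a[2:])]))
```

```text
standA(0.01, 0.2) 1743 z 0.058 rect [482.1 192.4] [121.1 121.9] 77.7 mean [0.4784 0.1877]
standA(0.03, 0.045) 485 z 0.0381 rect [482.5 192.3] [121.  121.1] 77.7 mean [0.4757 0.1852]
standA(0.045, 0.062) 609 z 0.0548 rect [486.  191.5] [100.8 106.7] 77.9 mean [0.4796 0.1892]
standA(0.077, 0.09) 396 z 0.0808 rect [482.5 191.5] [75.8 60.1] 77.1 mean [0.4829 0.1923]
standA(0.092, 0.12) 30 z 0.0999 rect [483.1 193.3] [16.6 13.7] 79.6 mean [0.4826 0.1922]
standB(0.01, 0.2) 3216 z 0.0741 rect [302.6 383.1] [155.1 155.6] 78.4 mean [0.3035 0.3709]
standB(0.03, 0.045) 116 z 0.0392 rect [302.6 383.1] [155.1 155.6] 78.4 mean [0.296  0.3368]
standB(0.045, 0.062) 790 z 0.0498 rect [303.8 383. ] [153.9 153.5] 78.7 mean [0.3046 0.3648]
standB(0.077, 0.09) 45 z 0.0841 rect [303.3 366. ] [99.  87.9] 88.1 mean [0.3059 0.3435]
standB(0.092, 0.12) 1032 z 0.1018 rect [303.7 382.9] [104.7  77.1] 78.6 mean [0.3037 0.3811]
holder(0.022, 0.04) 547 z 0.031 rect [ 539.7 -175.2] [79.9 81.7] 50.0 mean [ 0.5368 -0.1725]
holder(0.06, 0.09) 29 z 0.0733 rect [ 531.7 -167.9] [32.2 12.2] 48.1 mean [ 0.5303 -0.1666]
holder(0.09, 0.115) 123 z 0.1034 rect [ 540.1 -175.2] [31.4 33.3] 46.4 mean [ 0.5387 -0.1738]
holder(0.115, 0.15) 0
big(0.01, 0.05) 74 z 0.0278 rect [ 542.9 -301.2] [ 41.4 105.4] 53.7 mean [ 0.522  -0.2846]
big(0.06, 0.2) 337 z 0.12 rect [ 517.5 -288.7] [46.5 46.6] 48.1 mean [ 0.5153 -0.2841]
Sholder(0.02, 0.035) 516 z 0.0295 rect [ 577.9 -248.5] [ 87.  277.9] 21.0 mean [ 0.553  -0.2006]
Sholder(0.06, 0.09) 119 z 0.0746 rect [ 534.1 -162.3] [30.7 15.5] 21.2 mean [ 0.5341 -0.1618]
Sholder(0.09, 0.115) 114 z 0.1007 rect [ 536.1 -170.9] [30.5 32.3] 75.2 mean [ 0.5352 -0.1659]
Sholder(0.115, 0.15) 0
```

View pics/crops.png

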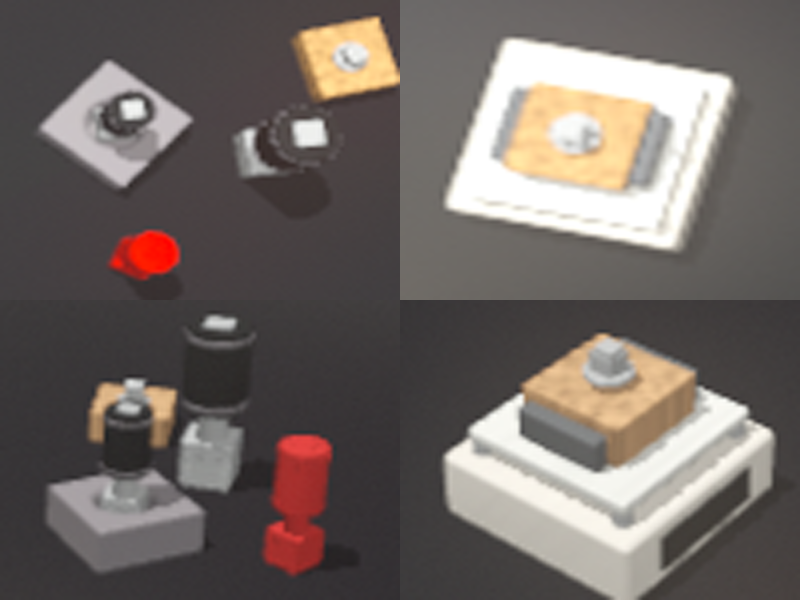

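Run:
```python
from h import *
T=np.load('top0.npz')['p'];S=np.load('side0.npz')['p']
out=[]
for p,(u,v),w in((T,(351,205),14),(T,(221,223),10),(S,(302,178),16),(S,(257,254),14)):
    c=p[v-w:v+w,u-w:u+w,::-1]; out.append(cv2.resize(c,(300,300),interpolation=cv2.INTER_NEAREST))
cv2.imwrite('pics/crops2.png',np.vstack([np.hstack(out[:2]),np.hstack(out[2:])]))
```

```text
(no output)
```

View pics/crops2.png

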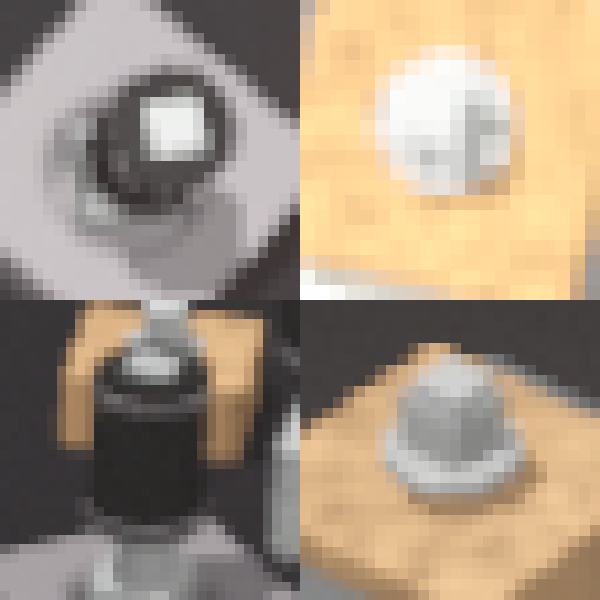

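Run:
```python
from h import *
T=np.load('top0.npz');S=np.load('side0.npz')
def ori(c,z,s=0.0005,half=0.012,rad=None,chan=None,n='top',P=T['p']):
    # rectify small patch onto plane z around world c (image rows=+x,cols=+y)
    k=int(2*half/s)+1; a=np.linspace(-half,half,k)
    X,Y=np.meshgrid(a,a,indexing='ij')
    uv=np.array([[proj(n,(c[0]+x,c[1]+y,z)) for y in a] for x in a]).astype(np.float32)
    g=cv2.remap(P.astype(np.float32).mean(2),uv[...,0],uv[...,1],cv2.INTER_CUBIC)
    return g,X,Y
def quad(g,X,Y,r0,r1):
    g=cv2.GaussianBlur(g,(0,0),2)
    gx,gy=np.gradient(g); R=np.hypot(X,Y); m=(R<r1)&(R>=r0)
    th=np.arctan2(gy,gx); w=gx**2+gy**2
    s=(w*np.exp(4j*th))[m].sum(); return np.degrees(np.angle(s)/4), abs(s)/w[m].sum()
# driver top square z=0.105
d=T['p'].astype(int).sum(2)
m=np.zeros_like(d,bool);m[195:212,344:360]=1
m&=(d>500)
v,u=np.where(m);wt=d[m]-300.
print('sq px',len(u),u.min(),u.max(),v.min(),v.max())
n,lab,st,ce=cv2.connectedComponentsWithStats(m.astype(np.uint8)); print(st[:5],ce[:5])
for k in range(1,n):
    print(k,st[k],plane('top',*ce[k],0.105))
for c,z,r in(((0.5395,-0.1745),.105,.008),((0.4825,.192),.1025,.010)):
    for n_,P in(('top',T['p']),('side',S['p'])):
        g,X,Y=ori(c,z,n=n_,P=P); print(c,n_,quad(g,X,Y,0,r),quad(g,X,Y,.003,r))
        cv2.imwrite(f'pics/rect_{n_}_{int(c[0]*1e4)}.png',cv2.resize(g,(300,300)))
a=[cv2.imread(f'pics/rect_{n}_{k}.png') for n in('top','side') for k in(5395,4825)]
cv2.imwrite('pics/rect.png',np.vstack([np.hstack(a[:2]),np.hstack(a[2:])]))
```

```text
sq px 99 344 359 195 211
[[     0      0    560    420 235101]
 [   344    195     16     17     63]
 [   350    200      6      6     31]
 [   344    202      1      2      2]
 [   345    209      2      2      3]] [[279.46953012 209.50377497]
 [351.98412698 199.14285714]
 [352.74193548 202.35483871]
 [344.         202.5       ]
 [345.33333333 209.66666667]]
1 [344 195  16  17  63] [ 0.55016365 -0.17178966  0.105     ]
2 [350 200   6   6  31] [ 0.54116516 -0.17385517  0.105     ]
3 [344 202   1   2   2] [ 0.54018752 -0.14956624  0.105     ]
4 [345 209   2   2   3] [ 0.52017689 -0.15323161  0.105     ]
(0.5395, -0.1745) top (np.float32(9.6167965), np.float32(0.68346846)) (np.float32(9.588688), np.float32(0.6828458))[ WARN:0@6.225] global loadsave.cpp:1063 imwrite_ Unsupported depth image for selected encoder is fallbacked to CV_8U.
Traceback (most recent call last):
  File "h.py", line 13, in proj
    c=imaging.get_calibration(n);K=np.array(c['camera_matrix']);R=np.array(c['R']);t=np.array(c['t'])
ValueError: time passes only in moves, steps and waits
```

```bash
python3 - <<'E'
s=open('h.py').read().replace('imaging.get_calibration(n)','CAL[n]').replace("def grab","import pickle,os\nif not os.path.exists('cal.pkl'): pickle.dump({n:imaging.get_calibration(n) for n in('side','top')},open('cal.pkl','wb'))\nCAL=pickle.load(open('cal.pkl','rb'))\ndef grab",1)
s+='''
def rect(c,z,n,P,s=0.0005,half=0.012):
    k=int(2*half/s)+1; a=np.linspace(-half,half,k)
    X,Y=np.meshgrid(a,a,indexing='ij')
    uv=np.array([[proj(n,(c[0]+x,c[1]+y,z)) for y in a] for x in a]).astype(np.float32)
    return cv2.remap(P.astype(np.float32).mean(2),uv[...,0],uv[...,1],cv2.INTER_CUBIC),X,Y
def quad(g,X,Y,r0,r1):
    g=cv2.GaussianBlur(g,(0,0),2)
    gx,gy=np.gradient(g); R=np.hypot(X,Y); m=(R<r1)&(R>=r0)
    th=np.arctan2(gy,gx); w=gx**2+gy**2
    s=(w*np.exp(4j*th))[m].sum(); return np.degrees(np.angle(s)/4), abs(s)/w[m].sum()
'''
open('h.py','w').write(s)
E
python3 - <<'E'
from h import *
T=np.load('top0.npz');S=np.load('side0.npz')
for c,z,r in(((0.541,-0.1738),.105,.008),((0.4825,.192),.1025,.009)):
    for n_,P in(('top',T['p']),('side',S['p'])):
        g,X,Y=rect(c,z,n_,P); print(c,n_,quad(g,X,Y,0,r),quad(g,X,Y,0,r-.002))
        cv2.imwrite(f'pics/rect_{n_}_{z}.png',cv2.resize(g,(300,300)).astype(np.uint8))
a=[cv2.imread(f'pics/rect_{n}_{k}.png') for n in('top','side') for k in(.105,.1025)]
cv2.imwrite('pics/rect.png',np.vstack([np.hstack(a[:2]),np.hstack(a[2:])]))
# big driver height, red
cT=cloud('top',T['d'])
print('big top z',np.percentile(cT[198:228,375:412,2],98)); print('red',np.percentile(cT[235:258,345:368,2],98))
# screw axis from side: symmetric collar; holder rect + stand centre
cS=cloud('side',S['d'])
for z in((.092,.099),(.099,.11)):
    m=np.zeros(cS.shape[:2],bool);m[240:270,245:270]=1;m&=(cS[...,2]>z[0])&(cS[...,2]<z[1]);print(cS[m].mean(0),m.sum())
E
```

```text
(0.541, -0.1738) top (np.float32(9.130456), np.float32(0.7438157)) (np.float32(11.461488), np.float32(0.7306663))
(0.541, -0.1738) side (np.float32(16.21278), np.float32(0.37157622)) (np.float32(16.416996), np.float32(0.3255768))
(0.4825, 0.192) top (np.float32(-10.891226), np.float32(0.4948862)) (np.float32(-11.136448), np.float32(0.60614616))
(0.4825, 0.192) side (np.float32(-6.5653963), np.float32(0.66298693)) (np.float32(-5.826749), np.float32(0.7509262))
big top z 0.13398386323101968
red 0.09765058996437288
[0.47947068 0.19768958 0.09537352] 33
[0.48145488 0.19542164 0.1017128 ] 42
```

View pics/rect.png

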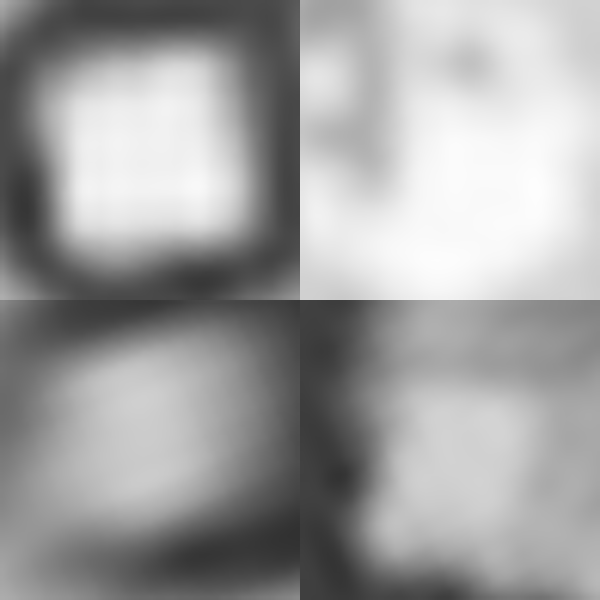

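The crops show the driver (top 351,205; side 302,178) is the smaller, non-red one in the holder, with its top square turned about +10°. Stand A at top (222,222) measures 121 mm square, so it is the one meant. Its screw is at about (0.482,0.192), with the head turned roughly −10° to −18°. I'll move over the driver now.

>>> {"fn": "move_arm", "kwargs": {
  "series": [
    [0.034,-0.019,0,-0.067],
    [0.068,-0.038,0,-0.133],
    [0.102,-0.058,0,-0.2],
    [0.136,-0.077,0,-0.267],
    [0.17,-0.096,0,-0.333],
    [0.204,-0.115,0,-0.4],
    [0.238,-0.135,0,-0.467],
    [0.272,-0.154,0,-0.533],
    [0.306,-0.173,0,-0.6],
    [0.34,-0.192,0,-0.667],
    [0.374,-0.211,0,-0.733],
    [0.4083,-0.2307,0,-0.8],
    [0.4083,-0.2307,0,-0.8],
    [0.4083,-0.2307,0,-0.8]
  ],
  "claw": 1
}}

```text
time: 1.5
ee_pos: [0.5401, -0.1741, 0.2221]
eef_rot: [0.809, 0.588, -0.0, -0.0]
ft_force: [-0.4, -0.9, 0.2]
width: 0.0874
```

```bash
cat >> h.py <<'E'
from scipy.spatial.transform import Rotation as Ro
def st():
    s=read_state(); R=Ro.from_quat(s['eef_rot']).as_matrix()
    print('t',round(s['time'],2),'p',s['ee_pos'].round(4),'yawY',round(np.arctan2(R[1,1],R[0,1]),3),'zt',R[:,2].round(3),'q',s['joint_positions'].round(3),'F',s['ft_force'].round(2),'M',s['torque'].round(3),'w',round(s['width'],4))
    return s,R
E
python3 -c "
from h import *
s,R=st()
print('shift to target',R.T@(np.array([.540,-.1745,.082-.019])-s['ee_pos']))
grab('top','top1');grab('side','side1')"
```

```text
t 1.5 p [ 0.5401 -0.1741  0.2221] yawY -0.314 zt [-0.001  0.    -1.   ] q [ 0.616  0.239 -0.451  1.598  0.106  1.329 -0.163] F [-0.4  -0.85  0.18] M [-0.033 -0.04   0.009] w 0.0874
shift to target [-4.62395140e-04  1.44350080e-04  1.59104174e-01]
```

>>> {"fn": "move_arm", "kwargs": {
  "series": [
    [0,0,0.04,0],
    [0,0,0.08,0],
    [0,0,0.115,0],
    [0,0,0.14,0],
    [0,0,0.159,0],
    [0,0,0.159,0],
    [0,0,0.159,0]
  ],
  "claw": 1
}}

```text
time: 2.3
ee_pos: [0.5398, -0.1759, 0.0641]
eef_rot: [0.81, 0.586, -0.0, 0.0]
ft_force: [0.1, 0.3, 1.0]
width: 0.0868
```

>>> {"fn": "move_arm", "kwargs": {
  "series": [
    [0,0,0,0],
    [0,0,0,0],
    [0,0,0,0],
    [0,0,0,0],
    [0,0,0,0],
    [0,0,0,0],
    [0,0,0,0],
    [0,0,0,0]
  ],
  "claw": -1,
  "newtons": 50
}}

```text
time: 3.1
ee_pos: [0.54, -0.1748, 0.0635]
eef_rot: [0.81, 0.587, -0.0, 0.0]
ft_force: [-0.6, 0.6, 0.6]
width: 0.0332
```

```bash
python3 -c "
from h import *
st()
grab('side','side2');"
```

```text
t 3.1 p [ 0.54   -0.1748  0.0635] yawY -0.316 zt [-0. -0. -1.] q [ 0.594  0.386 -0.431  1.772  0.185  1.024 -0.222] F [-0.58  0.64  0.6 ] M [ 0.004 -0.018  0.005] w 0.0332
```

View pics/side2.png

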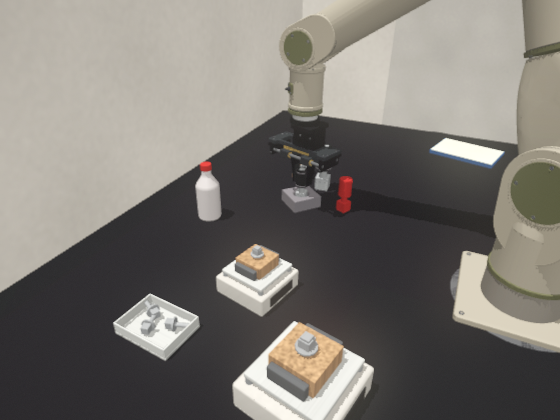

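>>> {"fn": "move_arm", "kwargs": {
  "series": [
    [0,0,-0.02,0],
    [0,0,-0.05,0],
    [0,0,-0.09,0],
    [0,0,-0.13,0],
    [0,0,-0.14,0],
    [0,0,-0.14,0]
  ]
}}

```text
time: 3.75
ee_pos: [0.5407, -0.1751, 0.2049]
eef_rot: [0.81, 0.587, 0.001, 0.001]
ft_force: [0.2, -0.2, -3.1]
width: 0.033
```

>>> {"fn": "move_arm", "kwargs": {
  "series": [
    [0.017,-0.009,0,-0.145],
    [0.034,-0.018,0,-0.29],
    [0.052,-0.027,0,-0.435],
    [0.07,-0.036,0,-0.58],
    [0.087,-0.045,0,-0.725],
    [0.104,-0.053,0,-0.87],
    [0.122,-0.062,0,-1.015],
    [0.139,-0.071,0,-1.16],
    [0.156,-0.08,0,-1.305],
    [0.174,-0.089,0,-1.45]
  ]
}}

```text
time: 4.75
ee_pos: [0.5082, 0.0186, 0.2013]
eef_rot: [0.214, 0.977, -0.0, -0.002]
ft_force: [0.1, 0.6, -2.7]
width: 0.033
```

```bash
python3 -c "
from h import *
s,R=st()
print('shift',R.T@(np.array([.4825,.192,.2035])-s['ee_pos']))"
```

```text
t 4.75 p [0.5082 0.0186 0.2013] yawY 1.14 zt [-0.003  0.    -1.   ] q [ 0.549  0.154 -0.731  1.759  0.107  1.272  0.932] F [ 0.11  0.61 -2.67] M [ 0.036 -0.142  0.021] w 0.033
shift [ 0.09576181  0.14679158 -0.00210037]
```

>>> {"fn": "move_arm", "kwargs": {
  "series": [
    [0.01,0.015,0,-0.13],
    [0.019,0.029,0,-0.26],
    [0.029,0.044,0,-0.39],
    [0.038,0.059,0,-0.52],
    [0.048,0.073,0,-0.65],
    [0.058,0.088,0,-0.78],
    [0.067,0.103,0,-0.91],
    [0.077,0.117,0,-1.04],
    [0.086,0.132,-0.001,-1.17],
    [0.0958,0.1468,-0.002,-1.285],
    [0.0958,0.1468,-0.002,-1.285],
    [0.0958,0.1468,-0.002,-1.285],
    [0.0958,0.1468,-0.002,-1.285]
  ]
}}

```text
time: 6.05
ee_pos: [0.4847, 0.1906, 0.2045]
eef_rot: [-0.41, 0.912, -0.0, -0.001]
ft_force: [0.3, 0.1, -1.3]
width: 0.0331
```

```bash
python3 -c "
from h import *
s,R=st()
pt,_=grab('top','top3');ps,_=grab('side','side3')
a=ps[190:290,200:320,::-1];b=pt[180:260,175:275,::-1]
cv2.imwrite('pics/c3.png',np.hstack([cv2.resize(a,(480,400),interpolation=cv2.INTER_CUBIC),cv2.resize(b,(320,400))[:, :320]]))"
```

```text
t 6.05 p [0.4847 0.1906 0.2045] yawY 2.416 zt [-0.001 -0.001 -1.   ] q [ 0.405  0.235 -0.977  1.719  0.202  1.296  1.802] F [ 0.32  0.12 -1.29] M [ 0.06  -0.129  0.015] w 0.0331
```

View pics/c3.png

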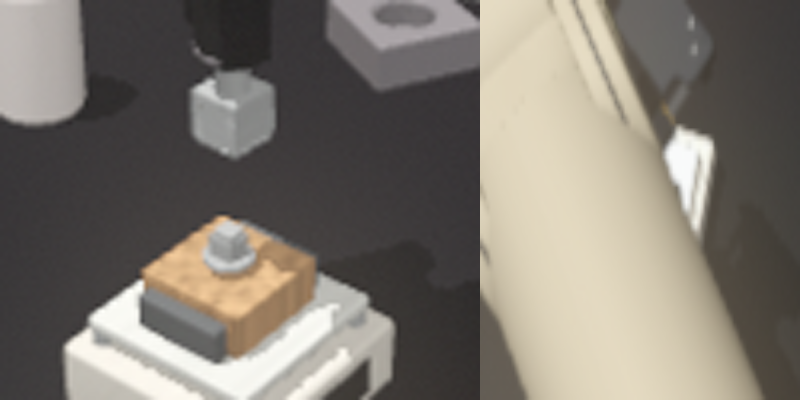

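>>> {"fn": "move_arm", "kwargs": {
  "series": [
    [0,0,0,0],
    [0,0,0,0],
    [0,0,0,0]
  ]
}}

```text
time: 6.45
ee_pos: [0.4849, 0.1916, 0.2055]
eef_rot: [-0.411, 0.912, -0.0, 0.0]
ft_force: [-0.0, 0.1, -2.0]
width: 0.0336
```

```bash
python3 -c "
from h import *
s,R=st()
ps,d=grab('side','side4')
c=cloud('side',d)
hsv=cv2.cvtColor(ps,cv2.COLOR_RGB2HSV)
# socket mask
def msk(box,f):
    m=np.zeros(ps.shape[:2],bool);u0,u1,v0,v1=box;m[v0:v1,u0:u1]=f[v0:v1,u0:u1];return m
g=(hsv[...,1]<60)&(hsv[...,2]>95)
for nm,box in(('socket',(240,276,205,232)),('screw',(245,270,240,262))):
    m=msk(box,g);n,l,stt,ce=cv2.connectedComponentsWithStats(m.astype(np.uint8));k=1+stt[1:,4].argmax();mm=l==k
    print(nm,stt[k],ce[k])
    for v in range(box[2],box[3]):
        uu=np.where(mm[v])[0]
        if len(uu): print(v,uu.min(),uu.max(),'ctr',(uu.min()+uu.max())/2, ps[v,uu.min()-2:uu.max()+3].mean(1).astype(int).tolist() if v%4==0 else '')
tc=s['ee_pos']
print('proj driver axis',proj('side',(tc[0],tc[1],.151)),proj('side',(tc[0],tc[1],.178)))
print('proj screw',proj('side',(.4825,.192,.1025)),proj('side',(.4825,.192,.087)))
print('stand ctr')
m=(c[...,2]>.135)&(c[...,2]<.18);m=msk((235,280,195,235),m&(d>0));print(c[m].mean(0),m.sum())
q=cv2.minAreaRect((c[m][:,:2]*1000).astype(np.float32));print(q)
"
```

```text
t 6.45 p [0.4849 0.1916 0.2055] yawY 2.419 zt [ 0. -0. -1.] q [ 0.404  0.234 -0.978  1.717  0.202  1.297  1.803] F [-0.    0.08 -1.97] M [ 0.11  -0.091  0.006] w 0.0336
socket [247 208  21  22 376] [257.17553191 217.78723404]
208 254 261 ctr 257.5 [61, 88, 120, 125, 126, 128, 130, 130, 128, 118, 79, 57]
209 252 263 ctr 257.5 
210 250 266 ctr 258.0 
211 248 267 ctr 257.5 
212 247 267 ctr 257.0 [59, 63, 117, 176, 204, 210, 211, 197, 139, 128, 132, 135, 139, 141, 141, 137, 135, 141, 147, 147, 147, 142, 128, 87, 56]
213 247 267 ctr 257.0 
214 247 267 ctr 257.0 
215 247 267 ctr 257.0 
216 247 267 ctr 257.0 [59, 59, 112, 155, 141, 151, 151, 152, 154, 161, 170, 179, 193, 189, 160, 138, 136, 134, 134, 134, 133, 132, 123, 87, 57]
217 247 267 ctr 257.0 
218 247 267 ctr 257.0 
219 247 267 ctr 257.0 
220 247 267 ctr 257.0 [59, 59, 99, 145, 153, 152, 151, 151, 151, 151, 152, 153, 145, 135, 134, 133, 135, 136, 136, 135, 136, 136, 125, 86, 59]
221 247 267 ctr 257.0 
222 247 267 ctr 257.0 
223 248 267 ctr 257.5 
224 248 267 ctr 257.5 [59, 63, 116, 159, 148, 152, 152, 152, 151, 152, 159, 163, 148, 13
[... 416 characters left out ...]
, 171, 175, 166, 156, 133, 115, 97, 75, 66]
249 252 269 ctr 260.5 
250 252 269 ctr 260.5 
251 252 262 ctr 257.0 
252 251 263 ctr 257.0 [179, 190, 201, 176, 153, 154, 153, 155, 151, 135, 135, 136, 138, 150, 158, 146, 131]
253 250 263 ctr 256.5 
254 251 263 ctr 257.0 
255 251 263 ctr 257.0 
256 252 262 ctr 257.0 [185, 178, 176, 194, 210, 212, 205, 200, 202, 201, 185, 163, 143, 130, 131]
257 253 260 ctr 256.5 
proj driver axis [255.68386942 224.86851785] [255.42368098 212.51952326]
proj screw [257.09878413 246.42786933] [257.22621815 252.91692477]
stand ctr
[0.47703364 0.19696446 0.16777507] 258
((481.4025573730469, 190.81503295898438), (29.70802879333496, 30.03434944152832), 79.57097625732422)
```

```bash
cat > fit.py <<'E'
from h import *
import sys
S=np.load(sys.argv[1]+'.npz');d=S['d'];c=cloud('side',d)
f=np.array([.36995,-.77907]);f/=np.linalg.norm(f);rt=np.array([-.90212,-.43147]);rt-=f*(rt@f);rt/=np.linalg.norm(rt)
def get(box,z0,z1):
    u0,u1,v0,v1=box;P=c[v0:v1,u0:u1].reshape(-1,3);return P[(P[:,2]>z0)&(P[:,2]<z1)]
from scipy.optimize import least_squares
def fit(P,h,a0,c0):
    # square footprint half width h centre,yaw: visible faces
    xy=P[:,:2]
    def res(p):
        q=xy-p[:2];ca,sa=np.cos(p[2]),np.sin(p[2]);X=np.abs(q[:,0]*ca+q[:,1]*sa);Y=np.abs(-q[:,0]*sa+q[:,1]*ca)
        return np.maximum(X,Y)-h
    r=least_squares(res,[*c0,a0],loss='soft_l1',f_scale=.001);return r.x,np.sqrt(np.median(r.fun**2))
zs=float(sys.argv[2])
P=get((243,273,200,236),zs+.004,zs+.025);x,e=fit(P,.0135,-.33,(.483,.192));print('socket',len(P),x[:2].round(4),'yaw',np.degrees(x[2]).round(1),e.round(5))
P=get((246,270,240,262),.0905,.0985);P=P[np.hypot(*(P[:,:2]-[.4825,.192]).T)<.0125];y,e=fit(P,.007,-.33,(.483,.192));print('head',len(P),y[:2].round(4),'yaw',np.degrees(y[2]).round(1),e.round(5))
# specimen + jaws top rect via side depth
P=get((220,300,230,290),.078,.0835);print('specimen+',cv2.minAreaRect((P[:,:2]*1000).astype(np.float32)),len(P))
print('diff screw-socket',(y-x)[:2], 'lateral',(y-x)[:2]@rt,'fwd',(y-x)[:2]@f)
E
python3 fit.py side4 .151; python3 fit.py side3 .151
```

```text
socket 192 [0.4815 0.1892] yaw -15.9 0.00048
head 34 [0.4824 0.1937] yaw -9.7 0.00048
specimen+ ((481.2128601074219, 192.16944885253906), (68.18560028076172, 61.76145553588867), 78.08895111083984) 498
diff screw-socket [0.00083936 0.0045938 ] lateral -0.002728744647145096 fwd -0.0037896508293510417
socket 197 [0.4812 0.1881] yaw -15.6 0.0005
head 40 [0.4819 0.1935] yaw -13.1 0.00045
specimen+ ((482.4779968261719, 196.43130493164062), (78.54627227783203, 62.40557098388672), 79.73933410644531) 499
diff screw-socket [0.00065632 0.00537983] lateral -0.002900575214644923 fwd -0.004578211842618508
```

>>> {"fn": "move_arm", "kwargs": {
  "series": [
    [-0.001,0.0005,0.01,0],
    [-0.0027,0.001,0.022,0],
    [-0.0027,0.001,0.034,0],
    [-0.0027,0.001,0.043,0],
    [-0.0027,0.001,0.043,0],
    [-0.0027,0.001,0.043,0],
    [-0.0027,0.001,0.043,0]
  ]
}}

```text
time: 7.2
ee_pos: [0.4861, 0.1946, 0.163]
eef_rot: [-0.411, 0.911, -0.0, 0.0]
ft_force: [-0.2, 0.6, -2.6]
width: 0.033
```

```bash
python3 -c "
from h import *
s,R=st()
ps,d=grab('side','side5')
cv2.imwrite('pics/c5.png',cv2.resize(ps[205:285,210:310,::-1],(750,600),interpolation=cv2.INTER_CUBIC))
for v in (232,234,236,251,252,253): print(v,ps[v,244:272].mean(1).astype(int).tolist())
"; python3 fit.py side5 .109
```

```text
t 7.2 p [0.4861 0.1946 0.163 ] yawY 2.419 zt [ 0.001  0.    -1.   ] q [ 0.376  0.283 -0.964  1.768  0.247  1.219  1.763] F [-0.22  0.63 -2.56] M [ 0.177 -0.04   0.016] w 0.033
232 [62, 61, 101, 161, 194, 211, 210, 197, 144, 131, 131, 136, 139, 142, 142, 139, 137, 141, 147, 148, 147, 142, 123, 74, 61, 61, 61, 61]
234 [61, 61, 92, 137, 150, 154, 174, 185, 191, 186, 148, 147, 146, 146, 147, 147, 148, 148, 142, 136, 135, 135, 121, 74, 62, 62, 61, 61]
236 [62, 62, 92, 139, 155, 152, 151, 150, 151, 161, 173, 188, 199, 188, 161, 139, 136, 134, 135, 134, 134, 134, 124, 85, 63, 62, 62, 62]
251 [145, 172, 170, 170, 172, 176, 182, 189, 172, 143, 134, 140, 146, 137, 136, 135, 135, 136, 140, 137, 132, 133, 134, 133, 134, 132, 129, 122]
252 [186, 184, 177, 175, 176, 178, 189, 200, 176, 147, 139, 150, 148, 135, 134, 135, 134, 138, 147, 145, 131, 130, 131, 135, 138, 137, 137, 136]
253 [197, 191, 187, 186, 184, 183, 196, 206, 186, 160, 151, 153, 147, 134, 134, 134, 136, 144, 150, 147, 130, 133, 135, 139, 142, 139, 137, 133]
socket 12 [0.4827 0.1919] yaw -16.5 0.00029
head 36 [0.4819 0.1935] yaw -11.0 0.00069
specimen+ ((481.946533203125, 194.4765625), (75.25658416748047, 61.780582427978516), 76.97422790527344) 490
diff screw-socket [-0.00078466  0.00163086] lateral 9.238610638079329e-06 fwd -0.0018097816282302852
```

View pics/c5.png

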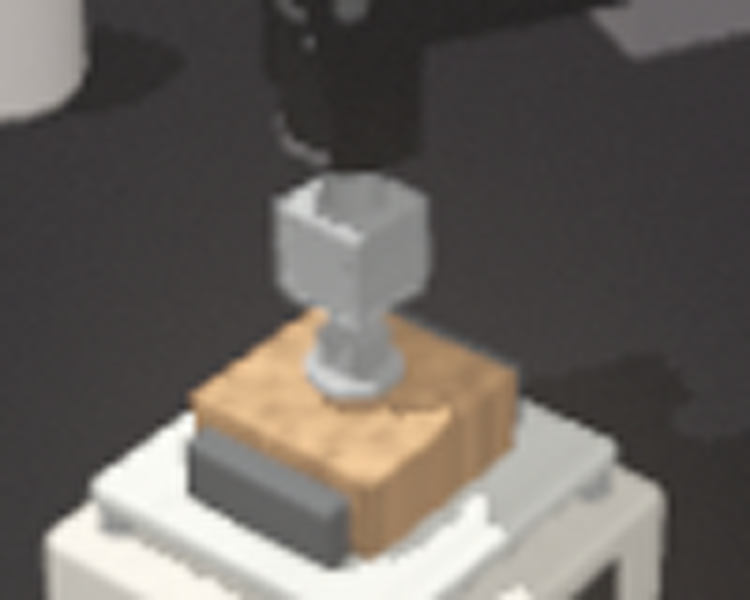

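```bash
sed -i 's/(243,273,200,236)/(243,273,200,246)/' fit.py; python3 fit.py side5 .109;python3 fit.py side5 .106
python3 - <<'E'
from h import *
for x in((.4827,.1919),(.4825,.192)):print([proj('side',(*x,z)).round(2).tolist() for z in(.1215,.087)])
E
```

```text
socket 170 [0.4827 0.1919] yaw -15.6 0.00049
head 36 [0.4819 0.1935] yaw -11.0 0.00069
specimen+ ((481.946533203125, 194.4765625), (75.25658416748047, 61.780582427978516), 76.97422790527344) 490
diff screw-socket [-0.00074096  0.00162372] lateral -2.7174077659955748e-05 fwd -0.0017845884179681997
socket 155 [0.4827 0.1919] yaw -15.5 0.00051
head 36 [0.4819 0.1935] yaw -11.0 0.00069
specimen+ ((481.946533203125, 194.4765625), (75.25658416748047, 61.780582427978516), 76.97422790527344) 490
diff screw-socket [-0.00077678  0.00167015] lateral -1.472805158118566e-05 fwd -0.0018418953249604633
[[256.87, 238.25], [257.16, 252.86]]
[[256.94, 238.3], [257.23, 252.92]]
```

>>> {"fn": "move_arm", "kwargs": {
  "series": [
    [0,0.0005,0.003,0],
    [0,0.0005,0.006,0],
    [0,0.0005,0.009,0],
    [0,0.0005,0.011,0],
    [0,0.0005,0.011,0]
  ]
}}

```text
time: 7.75
ee_pos: [0.4853, 0.1946, 0.1511]
eef_rot: [-0.411, 0.911, 0.0, -0.0]
ft_force: [0.0, -0.1, -1.6]
width: 0.033
```

```bash
python3 -c "
from h import *
s,R=st()"
```

```text
t 7.75 p [0.4853 0.1946 0.1511] yawY 2.419 zt [-0.001 -0.    -1.   ] q [ 0.37   0.296 -0.96   1.783  0.259  1.198  1.754] F [ 0.03 -0.12 -1.65] M [ 0.136 -0.069 -0.022] w 0.033
```

>>> {"fn": "move_arm", "kwargs": {
  "series": [
    [0,0,0.001,0],
    [0,0,0.002,0],
    [0,0,0.003,0],
    [0,0,0.003,0]
  ]
}}

```text
time: 8.15
ee_pos: [0.4855, 0.1948, 0.1485]
eef_rot: [-0.411, 0.911, 0.0, 0.0]
ft_force: [-0.3, 0.7, -2.2]
width: 0.0334
```

>>> {"fn": "move_arm", "kwargs": {
  "series": [
    [0,0,0.001,0],
    [0,0,0.002,0],
    [0,0,0.003,0],
    [0,0,0.003,0]
  ]
}}

```text
time: 8.55
ee_pos: [0.4855, 0.1948, 0.1455]
eef_rot: [-0.412, 0.911, 0.0, 0.0]
ft_force: [0.4, 0.7, -1.7]
width: 0.0332
```

```bash
python3 -c "
from h import *
s,R=st()"
```

```text
t 8.55 p [0.4855 0.1948 0.1455] yawY 2.419 zt [ 0.  0. -1.] q [ 0.366  0.302 -0.957  1.789  0.266  1.187  1.748] F [ 0.44  0.67 -1.68] M [ 0.477 -0.219 -0.02 ] w 0.0332
```

>>> {"fn": "move_arm", "kwargs": {
  "series": [
    [0,0,0.001,0],
    [0,0,0.0015,0],
    [0,0,0.0015,0]
  ]
}}

```text
time: 8.85
ee_pos: [0.4855, 0.1948, 0.144]
eef_rot: [-0.412, 0.911, 0.0, 0.0]
ft_force: [-0.2, 0.5, -1.1]
width: 0.0329
```

>>> {"fn": "move_arm", "kwargs": {
  "series": [
    [0,0,0.0005,0],
    [0,0,0.001,0],
    [0,0,0.001,0]
  ]
}}

```text
time: 9.15
ee_pos: [0.4855, 0.1948, 0.143]
eef_rot: [-0.412, 0.911, -0.0, 0.0]
ft_force: [1.7, 1.0, -1.5]
width: 0.0332
```

>>> {"fn": "move_arm", "kwargs": {
  "series": [
    [0,0,0.0005,0],
    [0,0,0.0005,0]
  ]
}}

```text
time: 9.35
ee_pos: [0.4855, 0.1948, 0.1425]
eef_rot: [-0.412, 0.911, -0.0, 0.0]
ft_force: [0.3, 1.1, -1.4]
width: 0.0328
```

>>> {"fn": "move_arm", "kwargs": {
  "series": [
    [0,0,0.0005,0],
    [0,0,0.0005,0]
  ]
}}

```text
time: 9.55
ee_pos: [0.4855, 0.1948, 0.1421]
eef_rot: [-0.412, 0.911, -0.0, 0.0]
ft_force: [0.2, 2.3, -0.6]
width: 0.0332
```

```bash
python3 -c "
from h import *
s,R=st()"
```

```text
t 9.55 p [0.4855 0.1948 0.1421] yawY 2.419 zt [ 0.  0. -1.] q [ 0.364  0.306 -0.955  1.793  0.27   1.181  1.745] F [ 0.19  2.3  -0.65] M [ 0.611 -0.232 -0.023] w 0.0332
```

>>> {"fn": "move_arm", "kwargs": {
  "series": [
    [0,0,0.0004,0],
    [0,0,0.0004,0]
  ]
}}

```text
time: 9.75
ee_pos: [0.4856, 0.1948, 0.1418]
eef_rot: [-0.412, 0.911, -0.0, 0.0]
ft_force: [0.1, 1.9, 0.8]
width: 0.0331
```

>>> {"fn": "move_arm", "kwargs": {
  "series": [
    [0,0,0.0004,0],
    [0,0,0.0004,0]
  ]
}}

```text
time: 9.95
ee_pos: [0.4856, 0.1949, 0.1416]
eef_rot: [-0.412, 0.911, -0.0, 0.0]
ft_force: [-0.9, 0.8, 5.0]
width: 0.033
```

>>> {"fn": "move_arm", "kwargs": {
  "series": [
    [0,0,0.0003,0],
    [0,0,0.0003,0]
  ]
}}

```text
time: 10.15
ee_pos: [0.4857, 0.1949, 0.1414]
eef_rot: [-0.412, 0.911, -0.0, 0.0]
ft_force: [-1.5, 1.5, 6.2]
width: 0.0332
```

```bash
python3 -c "
from h import *
s,R=st()"
```

```text
t 10.15 p [0.4857 0.1949 0.1414] yawY 2.419 zt [ 0.001 -0.    -1.   ] q [ 0.363  0.307 -0.955  1.794  0.271  1.179  1.744] F [-1.48  1.47  6.17] M [ 0.403  0.305 -0.002] w 0.0332
```

>>> {"fn": "move_arm", "kwargs": {
  "series": [
    [0,0,0.0002,0],
    [0,0,0.0004,0],
    [0,0,0.0004,0]
  ]
}}

```text
time: 10.45
ee_pos: [0.4857, 0.1949, 0.1413]
eef_rot: [-0.412, 0.911, -0.0, 0.0]
ft_force: [-1.6, 0.4, 8.6]
width: 0.0333
```

```bash
python3 -c "
from h import *
s,R=st()"
```

```text
t 10.45 p [0.4857 0.1949 0.1413] yawY 2.419 zt [ 0.001 -0.    -1.   ] q [ 0.363  0.308 -0.955  1.794  0.271  1.179  1.744] F [-1.65  0.45  8.64] M [ 0.298  0.43  -0.012] w 0.0333
```

>>> {"fn": "move_arm", "kwargs": {
  "series": [
    [0,0,0.0003,0],
    [0,0,0.0006,0],
    [0,0,0.0006,0]
  ]
}}

```text
time: 10.75
ee_pos: [0.4858, 0.195, 0.141]
eef_rot: [-0.411, 0.911, -0.0, 0.0]
ft_force: [-3.1, 0.5, 12.7]
width: 0.033
```

```bash
python3 -c "
from h import *
s,R=st()"
```

```text
t 10.75 p [0.4858 0.195  0.141 ] yawY 2.419 zt [ 0.001 -0.    -1.   ] q [ 0.363  0.308 -0.955  1.794  0.272  1.178  1.744] F [-3.15  0.49 12.65] M [ 0.17   0.813 -0.021] w 0.033
```

>>> {"fn": "move_arm", "kwargs": {
  "series": [
    [0,-0.0003,0,0.1],
    [0.0001,-0.0005,0,0.2],
    [0.0001,-0.0008,0,0.3],
    [0.0001,-0.0008,0,0.3]
  ]
}}

```text
time: 11.15
ee_pos: [0.4863, 0.195, 0.1411]
eef_rot: [-0.269, 0.963, 0.0, 0.001]
ft_force: [-2.4, 1.3, 10.9]
width: 0.0337
```

```bash
python3 -c "
from h import *
s,R=st();print('tool F',R.T@s['ft_force'])"
```

```text
t 11.15 p [0.4863 0.195  0.1411] yawY 2.116 zt [ 0.001  0.001 -1.   ] q [ 0.323  0.293 -0.904  1.795  0.249  1.172  1.458] F [-2.37  1.3  10.86] M [0.731 0.594 0.067] w 0.0337
tool F [  1.33447467   2.3439037  -10.86021334]
```

>>> {"fn": "move_arm", "kwargs": {
  "series": [
    [0,-0.0003,0.0002,0.1],
    [0.0001,-0.0005,0.0003,0.2],
    [0.0001,-0.0008,0.0005,0.3],
    [0.0002,-0.0011,0.0006,0.4]
  ]
}}

```text
time: 11.55
ee_pos: [0.4866, 0.1942, 0.1405]
eef_rot: [-0.072, 0.997, 0.0, 0.001]
ft_force: [-3.8, 3.0, 11.9]
width: 0.033
```

```bash
python3 -c "
from h import *
s,R=st();print('tool F',R.T@s['ft_force'])"
```

```text
t 11.55 p [0.4866 0.1942 0.1405] yawY 1.716 zt [ 0.001  0.001 -1.   ] q [ 0.274  0.276 -0.841  1.798  0.222  1.165  1.079] F [-3.78  2.98 11.86] M [0.827 0.848 0.186] w 0.033
tool F [  3.29080414   3.50009493 -11.86305051]
```

>>> {"fn": "move_arm", "kwargs": {
  "series": [
    [0.0002,-0.0001,0.0002,0.1],
    [0.0004,-0.0001,0.0003,0.2],
    [0.0005,-0.0003,0.0004,0.3],
    [0.0006,-0.0006,0.0005,0.4],
    [0.0007,-0.0008,0.0007,0.5],
    [0.0009,-0.001,0.0008,0.6]
  ]
}}

```text
time: 12.15
ee_pos: [0.4861, 0.193, 0.1398]
eef_rot: [0.226, 0.974, 0.001, 0.001]
ft_force: [-1.7, 3.5, 11.0]
width: 0.033
```

```bash
python3 -c "
from h import *
s,R=st();print('tool F',R.T@s['ft_force'])"
```

```text
t 12.15 p [0.4861 0.193  0.1398] yawY 1.116 zt [ 0.002  0.001 -1.   ] q [ 0.205  0.253 -0.755  1.804  0.189  1.156  0.506] F [-1.7   3.5  11.02] M [0.794 0.488 0.161] w 0.033
tool F [  3.0554368    2.41898318 -11.02139848]
```

>>> {"fn": "move_arm", "kwargs": {
  "series": [
    [0.0002,-0.0001,0.0002,0.1],
    [0.0003,-0.0002,0.0004,0.2],
    [0.0004,-0.0005,0.0006,0.3],
    [0.0005,-0.0008,0.0007,0.4],
    [0.0006,-0.001,0.0008,0.5],
    [0.0008,-0.0012,0.0009,0.6],
    [0.0009,-0.0014,0.0011,0.7],
    [0.0011,-0.0016,0.0012,0.8]
  ]
}}

```text
time: 12.95
ee_pos: [0.4846, 0.1921, 0.1387]
eef_rot: [0.587, 0.809, 0.001, 0.0]
ft_force: [-1.3, 2.3, 10.7]
width: 0.0331
```

```bash
python3 -c "
from h import *
s,R=st();print('tool F',R.T@s['ft_force'])"
```

```text
t 12.95 p [0.4846 0.1921 0.1387] yawY 0.316 zt [ 0.002  0.001 -1.   ] q [ 0.119  0.23  -0.652  1.814  0.153  1.145 -0.267] F [-1.33  2.26 10.72] M [0.743 0.366 0.161] w 0.0331
tool F [  2.56497937  -0.54096185 -10.7167301 ]
```

>>> {"fn": "move_arm", "kwargs": {
  "series": [
    [0.0001,-0.0003,0.0003,0.1],
    [0.0002,-0.0005,0.0005,0.2],
    [0.0003,-0.0008,0.0006,0.3],
    [0.0004,-0.0011,0.0007,0.4],
    [0.0005,-0.0013,0.0009,0.5],
    [0.0006,-0.0015,0.001,0.6],
    [0.0008,-0.0017,0.0011,0.7],
    [0.001,-0.0019,0.0013,0.8]
  ]
}}

```text
time: 13.75
ee_pos: [0.4829, 0.1926, 0.1377]
eef_rot: [0.856, 0.517, 0.002, 0.0]
ft_force: [-0.3, 2.9, 12.8]
width: 0.033
```

```bash
python3 -c "
from h import *
s,R=st();print('tool F',R.T@s['ft_force'])"
```

```text
t 13.75 p [0.4829 0.1926 0.1377] yawY -0.484 zt [ 0.003  0.002 -1.   ] q [ 0.038  0.213 -0.561  1.823  0.124  1.137 -1.049] F [-0.29  2.88 12.79] M [0.798 0.117 0.207] w 0.033
tool F [  2.44808946  -1.57335798 -12.78282485]
```

>>> {"fn": "move_arm", "kwargs": {
  "series": [
    [0,-0.0002,0.0001,0.1],
    [0.0001,-0.0004,0.0002,0.2],
    [0.0001,-0.0006,0.0003,0.3],
    [0.0002,-0.0009,0.0005,0.4],
    [0.0003,-0.0011,0.0006,0.5],
    [0.0005,-0.0013,0.0007,0.6]
  ]
}}

```text
time: 14.35
ee_pos: [0.4821, 0.1936, 0.137]
eef_rot: [0.971, 0.241, 0.002, -0.0]
ft_force: [0.7, 3.0, 11.1]
width: 0.033
```

```bash
python3 -c "
from h import *
s,R=st();print('tool F',R.T@s['ft_force'])"
```

```text
t 14.35 p [0.4821 0.1936 0.137 ] yawY -1.084 zt [ 0.003  0.002 -1.   ] q [-0.02   0.204 -0.498  1.828  0.107  1.132 -1.638] F [ 0.75  3.05 11.06] M [0.842 0.013 0.153] w 0.033
tool F [  2.12557346  -2.34667964 -11.05204802]
```

>>> {"fn": "move_arm", "kwargs": {
  "series": [
    [0,-0.0002,0.0002,0.1],
    [0.0001,-0.0004,0.0003,0.2],
    [0.0001,-0.0006,0.0004,0.3],
    [0.0002,-0.0009,0.0006,0.4],
    [0.0003,-0.0011,0.0007,0.5]
  ]
}}

```text
time: 14.85
ee_pos: [0.4821, 0.1946, 0.1365]
eef_rot: [1.0, -0.007, 0.002, -0.001]
ft_force: [0.7, 2.6, 13.2]
width: 0.0332
```

```bash
python3 -c "
from h import *
s,R=st();print('tool F',R.T@s['ft_force'])"
```

```text
t 14.85 p [0.4821 0.1946 0.1365] yawY -1.584 zt [ 0.004  0.002 -1.   ] q [-0.067  0.199 -0.447  1.83   0.095  1.129 -2.131] F [ 0.68  2.58 13.15] M [ 0.685 -0.015  0.169] w 0.0332
tool F [  0.69580139  -2.61098524 -13.14346414]
```

>>> {"fn": "move_arm", "kwargs": {
  "series": [
    [0,-0.0003,0,0.1],
    [0.0001,-0.0005,0,0.2],
    [0.0001,-0.0007,0,0.3],
    [0.0001,-0.0007,0,0.3]
  ]
}}

```text
time: 15.25
ee_pos: [0.4822, 0.1952, 0.1365]
eef_rot: [0.988, -0.156, 0.002, -0.001]
ft_force: [0.3, 2.5, 11.8]
width: 0.033
```

```bash
python3 -c "
from h import *
s,R=st();grab('side','side6')
ps=np.load('side6.npz')['p']
cv2.imwrite('pics/c6.png',cv2.resize(ps[205:285,210:310,::-1],(750,600),interpolation=cv2.INTER_CUBIC))"
```

```text
t 15.25 p [0.4822 0.1952 0.1365] yawY -1.884 zt [ 0.004  0.002 -1.   ] q [-0.094  0.197 -0.418  1.831  0.088  1.128 -2.427] F [ 0.35  2.48 11.85] M [ 0.669 -0.048  0.13 ] w 0.033
```

View pics/c6.png

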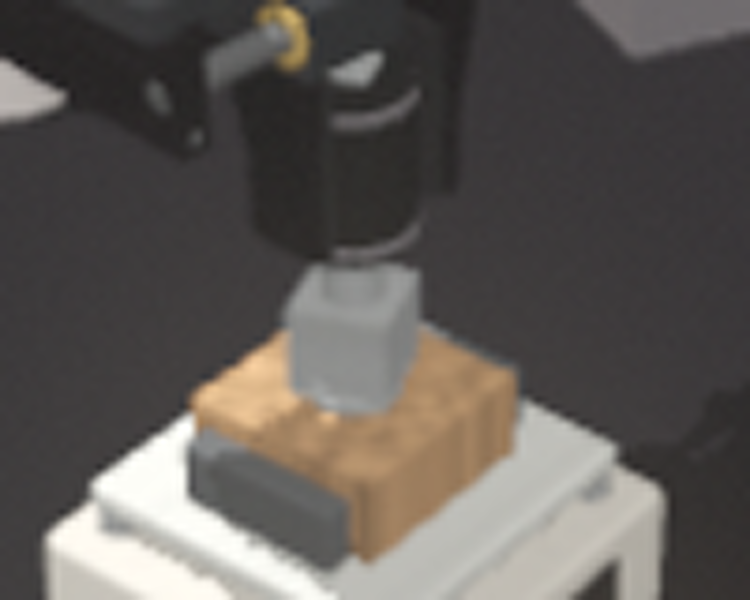

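>>> {"fn": "move_arm", "kwargs": {
  "series": [
    [0,0,-0.003,0],
    [0,0,-0.012,0],
    [0,0,-0.03,0],
    [0,0,-0.055,0],
    [0,0,-0.07,0],
    [0,0,-0.07,0],
    [0,0,-0.07,0],
    [0,0,-0.07,0]
  ]
}}

```text
time: 16.1
ee_pos: [0.4801, 0.1937, 0.2031]
eef_rot: [0.988, -0.155, -0.001, 0.001]
ft_force: [-0.2, -0.4, -1.5]
width: 0.0328
```

```bash
python3 -c "
from h import *
s,R=st();ps,d=grab('side','side7')
print('shift',R.T@(np.array([.540,-.1748,s['ee_pos'][2]])-s['ee_pos']))
c=cloud('side',d);m=np.zeros(d.shape,bool);m[238:270,244:272]=1;P=c[m&(c[...,2]>.088)];print('screw top z',np.percentile(P[:,2],[50,90,97]),len(P))
c0=cloud('side',np.load('side5.npz')['d']);P=cloud('side',np.load('side0.npz')['d'])[m];P=P[P[:,2]>.088];print('before',np.percentile(P[:,2],[50,90,97]),len(P))
cv2.imwrite('pics/c7.png',cv2.resize(ps[185:265,210:310,::-1],(750,600),interpolation=cv2.INTER_CUBIC))"
```

```text
t 16.1 p [0.4801 0.1937 0.2031] yawY -1.881 zt [-0.002 -0.001 -1.   ] q [-0.085  0.137 -0.419  1.749  0.058  1.27  -2.399] F [-0.23 -0.35 -1.53] M [ 0.077  0.102 -0.011] w 0.0328
shift [1.69594895e-01 3.32556004e-01 2.75682934e-04]
screw top z [0.09633344 0.09943346 0.57052743] 62
before [0.09573175 0.1033734  0.57052743] 120
```

View pics/c7.png

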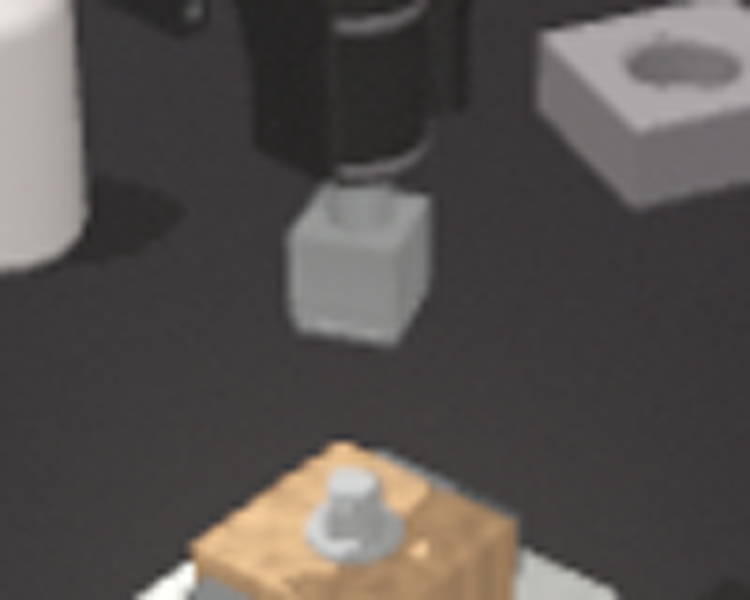

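Run:
```python
from h import *
a=np.load('side0.npz')['p'].astype(float);b=np.load('side7.npz')['p'].astype(float)
sa=a.max(2)-a.min(2);sb=b.max(2)-b.min(2)  # saturation: grey screw vs wood
for u in (255,257,259):
    print(u,'a',sa[240:265,u].astype(int).tolist());print(u,'b',sb[240:265,u].astype(int).tolist())
for z in(.1025,.098): print(proj('side',(.4825,.192,z)).round(2), 'collar front low',proj('side',(.4825-.0056,.192+.0117,z-.017)).round(2))
```

```text
255 a [5, 5, 3, 4, 82, 66, 15, 1, 2, 2, 1, 2, 1, 1, 1, 2, 1, 1, 45, 64, 80, 82, 82, 83, 83]
255 b [4, 5, 4, 4, 82, 85, 86, 35, 5, 2, 2, 2, 2, 3, 3, 2, 3, 1, 1, 6, 47, 65, 64, 64, 66]
257 a [5, 5, 6, 5, 43, 14, 3, 1, 1, 2, 2, 1, 2, 1, 2, 2, 2, 2, 47, 65, 79, 81, 85, 83, 84]
257 b [4, 4, 4, 4, 44, 81, 84, 38, 7, 2, 2, 1, 2, 2, 2, 3, 3, 1, 1, 2, 40, 64, 67, 66, 69]
259 a [4, 4, 5, 5, 5, 49, 13, 2, 2, 1, 2, 2, 2, 2, 2, 2, 2, 5, 46, 64, 80, 84, 83, 82, 83]
259 b [3, 4, 3, 3, 4, 51, 79, 65, 16, 2, 1, 1, 2, 2, 2, 3, 2, 2, 2, 15, 52, 68, 67, 64, 66]
[257.1  246.43] collar front low [257.   257.55]
[257.14 248.32] collar front low [257.04 259.43]
```

>>> {"fn": "move_arm", "kwargs": {
  "series": [
    [0.015,0.03,0,-0.14],
    [0.031,0.06,0,-0.28],
    [0.046,0.091,0,-0.43],
    [0.062,0.121,0,-0.57],
    [0.077,0.151,0,-0.71],
    [0.093,0.181,0,-0.85],
    [0.108,0.212,0,-1.0],
    [0.123,0.242,0,-1.14],
    [0.139,0.272,0,-1.28],
    [0.154,0.302,0,-1.42],
    [0.1696,0.3326,0,-1.565],
    [0.1696,0.3326,0,-1.565],
    [0.1696,0.3326,0,-1.565],
    [0.1696,0.3326,0,-1.565],
    [0.1696,0.3326,0,-1.565]
  ]
}}

```text
time: 17.65
ee_pos: [0.5408, -0.173, 0.2045]
eef_rot: [0.809, 0.587, -0.0, -0.0]
ft_force: [0.5, -0.3, -1.8]
width: 0.0333
```

```bash
python3 -c "
from h import *
s,R=st();ps,d=grab('side','side8');pt,_=grab('top','top8')
print('shift',R.T@(np.array([.540,-.1748,.0635])-s['ee_pos']))
cv2.imwrite('pics/c8.png',np.hstack([cv2.resize(x,(400,400),interpolation=cv2.INTER_CUBIC) for x in (ps[130:220,255:345,::-1],pt[165:255,305:395,::-1])]))"
```

```text
t 17.65 p [ 0.5408 -0.173   0.2045] yawY -0.315 zt [-0.  0. -1.] q [ 0.414  0.228 -0.215  1.633  0.05   1.286 -0.125] F [ 0.45 -0.27 -1.8 ] M [-0.037 -0.096 -0.039] w 0.0333
shift [-2.00312608e-03 -1.18150851e-04  1.40954775e-01]
```

View pics/c8.png

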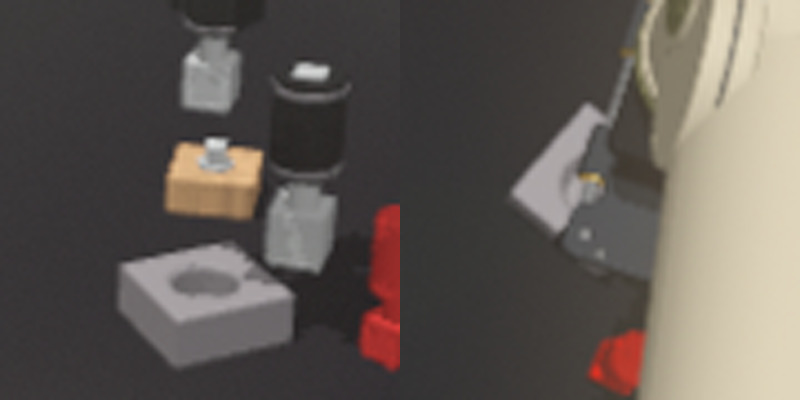

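Run:
```python
from h import *
S=np.load('side8.npz');d=S['d'];c=cloud('side',d);p=S['p'].astype(int)
from scipy.optimize import least_squares
P=c[125:165,290:318].reshape(-1,3);P=P[(P[:,2]>.152)&(P[:,2]<.18)&(P[:,0]<.58)];print(len(P),P.mean(0))
def res(q):
    w=P[:,:2]-q[:2];ca,sa=np.cos(q[2]),np.sin(q[2]);return np.maximum(abs(w[:,0]*ca+w[:,1]*sa),abs(-w[:,0]*sa+w[:,1]*ca))-.0135
for a in(0.,.4,.8,1.2):
    r=least_squares(res,[.54,-.175,a],loss='soft_l1',f_scale=.001);print(r.x[:2].round(4),np.degrees(r.x[2]).round(1),r.cost)
# hole: pixels in holder top image darker than top; ray onto z=.032
g=p.sum(2)/3
m=np.zeros_like(g,bool);m[186:200,290:312]=1
hole=m&(g<118)
n,l,s,ce=cv2.connectedComponentsWithStats(hole.astype(np.uint8));k=1+s[1:,4].argmax();print(s[k],ce[k])
v,u=np.where(l==k);W=np.array([plane('side',a,b,.032)[:2] for a,b in zip(u,v)]);print(cv2.minEnclosingCircle((W*1000).astype(np.float32)),W.mean(0))
for b in range(184,202): print(b,g[b,288:314].astype(int).tolist())
# holder top rect
Q=c[178:215,278:326].reshape(-1,3);Q=Q[(Q[:,2]>.027)&(Q[:,2]<.037)];print(cv2.minAreaRect((Q[:,:2]*1000).astype(np.float32)))
print(proj('side',(.54,-.1748,.165)),proj('side',(.54,-.1748,.032)))
```

```text
133 [ 0.53564015 -0.16272966  0.16769084]
[ 0.5393 -0.1722] 6.1 0.00012446874266244226
[ 0.5393 -0.1722] 6.1 0.00012446874266244226
[ 0.5393 -0.1722] 6.1 0.00012446874266244226
[ 0.5393 -0.1722] 96.1 0.00012446874266244256
[294 191  14   5  57] [300.38596491 193.33333333]
((537.1094360351562, -167.64141845703125), 18.457599639892578) [ 0.5386076  -0.16959932]
184 [54, 55, 53, 53, 53, 55, 55, 53, 54, 54, 53, 53, 54, 52, 54, 57, 68, 76, 80, 79, 53, 55, 52, 53, 54, 53]
185 [55, 55, 54, 54, 54, 54, 53, 54, 53, 54, 62, 85, 101, 110, 133, 148, 137, 105, 106, 103, 81, 61, 53, 51, 53, 54]
186 [54, 53, 53, 54, 54, 54, 74, 101, 109, 133, 149, 151, 153, 156, 161, 164, 161, 154, 154, 142, 106, 92, 60, 53, 54, 52]
187 [54, 61, 86, 109, 134, 148, 149, 153, 156, 161, 165, 165, 165, 165, 165, 165, 166, 165, 165, 161, 153, 141, 91, 52, 45, 46]
188 [148, 148, 151, 156, 161, 165, 165, 165, 165, 165, 165, 164, 165, 165, 165, 166, 165, 164, 165, 164, 165, 152, 109, 92, 61, 38]
189 [165, 166, 165, 165, 165, 165, 164, 162, 161, 154, 145, 159, 163, 164, 166, 167, 166, 166, 165, 165, 165, 161, 154, 141, 94, 
[... 1080 characters left out ...]
5]
198 [108, 111, 129, 154, 165, 165, 165, 165, 165, 165, 165, 164, 165, 165, 165, 165, 164, 165, 165, 165, 165, 162, 153, 147, 141, 129]
199 [109, 108, 111, 129, 153, 165, 165, 165, 165, 164, 165, 165, 165, 165, 165, 165, 165, 159, 147, 144, 136, 127, 120, 117, 113, 106]
200 [109, 108, 108, 112, 130, 153, 165, 165, 165, 165, 165, 165, 162, 153, 146, 141, 129, 126, 116, 116, 110, 105, 106, 105, 106, 106]
201 [109, 107, 108, 108, 112, 130, 153, 165, 160, 147, 144, 135, 128, 121, 117, 113, 106, 106, 105, 105, 106, 105, 105, 106, 106, 105]
((523.6358032226562, -197.86293029785156), (148.7264862060547, 90.8523178100586), 58.590694427490234)
[302.53102834 147.17971754] [300.63709502 192.42267313]
```

>>> {"fn": "move_arm", "kwargs": {
  "series": [
    [-0.0005,0,0.03,0],
    [-0.001,0,0.07,0],
    [-0.001,0,0.095,0],
    [-0.001,0,0.108,0],
    [-0.001,0,0.111,0],
    [-0.001,0,0.111,0],
    [-0.001,0,0.111,0]
  ]
}}

```text
time: 18.45
ee_pos: [0.5415, -0.1755, 0.0953]
eef_rot: [0.81, 0.587, 0.001, 0.001]
ft_force: [0.4, -0.3, -2.1]
width: 0.0332
```

```bash
python3 -c "
from h import *
s,R=st();ps,d=grab('side','side9')
cv2.imwrite('pics/c9.png',cv2.resize(ps[150:220,260:345,::-1],(700,576),interpolation=cv2.INTER_CUBIC))"
```

```text
t 18.45 p [ 0.5415 -0.1755  0.0953] yawY -0.316 zt [ 0.002 -0.001 -1.   ] q [ 0.412  0.324 -0.211  1.755  0.076  1.069 -0.141] F [ 0.4  -0.31 -2.06] M [-0.043 -0.07   0.001] w 0.0332
```

View pics/c9.png

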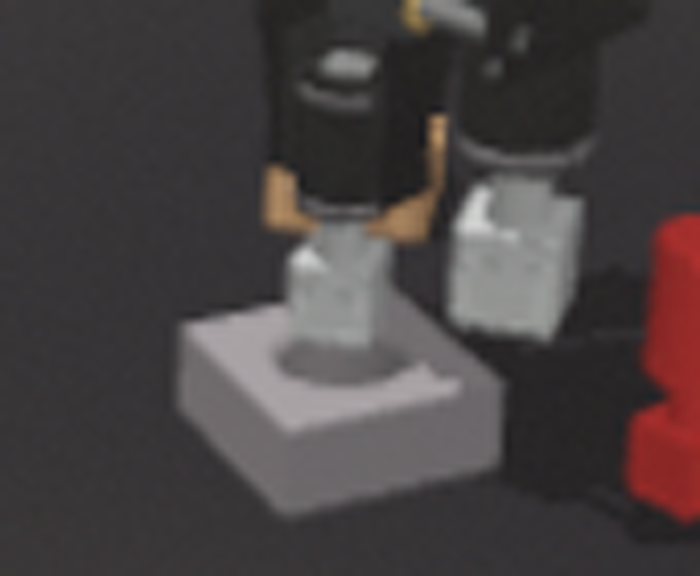

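>>> {"fn": "move_arm", "kwargs": {
  "series": [
    [0,0,0.003,0],
    [0,0,0.006,0],
    [0,0,0.009,0],
    [0,0,0.012,0],
    [0,0,0.012,0]
  ]
}}

```text
time: 19.0
ee_pos: [0.5401, -0.1751, 0.081]
eef_rot: [0.81, 0.587, -0.0, -0.0]
ft_force: [0.5, 0.4, -1.7]
width: 0.0334
```

>>> {"fn": "move_arm", "kwargs": {
  "series": [
    [0,0,0.003,0],
    [0,0,0.006,0],
    [0,0,0.006,0]
  ]
}}

```text
time: 19.3
ee_pos: [0.5402, -0.1751, 0.0751]
eef_rot: [0.81, 0.587, -0.0, -0.0]
ft_force: [-1.2, -1.2, -1.0]
width: 0.033
```

```bash
python3 -c "
from h import *
s,R=st()"
```

```text
t 19.3 p [ 0.5402 -0.1751  0.0751] yawY -0.316 zt [-0.001  0.    -1.   ] q [ 0.41   0.346 -0.21   1.772  0.082  1.033 -0.146] F [-1.16 -1.23 -0.96] M [-0.012 -0.062  0.005] w 0.033
```

In the hole (mouth at about 0.022). Lowering to the floor.

>>> {"fn": "move_arm", "kwargs": {
  "series": [
    [0,0,0.003,0],
    [0,0,0.006,0],
    [0,0,0.009,0],
    [0,0,0.0095,0],
    [0,0,0.0095,0]
  ]
}}

```text
time: 19.8
ee_pos: [0.5404, -0.1752, 0.066]
eef_rot: [0.81, 0.587, -0.0, -0.0]
ft_force: [-0.7, 0.2, -2.7]
width: 0.0332
```

>>> {"fn": "move_arm", "kwargs": {
  "series": [
    [0,0,0.0005,0],
    [0,0,0.001,0],
    [0,0,0.0015,0],
    [0,0,0.0015,0]
  ]
}}

```text
time: 20.2
ee_pos: [0.5404, -0.1753, 0.0646]
eef_rot: [0.81, 0.587, -0.0, 0.0]
ft_force: [-0.3, 0.2, -1.6]
width: 0.0332
```

```bash
python3 -c "
from h import *
s,R=st()"
```

```text
t 20.2 p [ 0.5404 -0.1753  0.0646] yawY -0.316 zt [ 0. -0. -1.] q [ 0.409  0.359 -0.209  1.78   0.086  1.011 -0.148] F [-0.33  0.22 -1.57] M [-0.011 -0.007 -0.031] w 0.0332
```

>>> {"fn": "move_arm", "kwargs": {
  "series": [
    [0,0,0.0005,0],
    [0,0,0.001,0],
    [0,0,0.001,0]
  ]
}}

```text
time: 20.5
ee_pos: [0.5405, -0.1753, 0.0637]
eef_rot: [0.81, 0.587, 0.0, 0.0]
ft_force: [0.3, -0.4, -2.8]
width: 0.0328
```

>>> {"fn": "move_arm", "kwargs": {
  "series": [
    [0,0,0.0003,0],
    [0,0,0.0005,0],
    [0,0,0.0005,0]
  ]
}}

```text
time: 20.8
ee_pos: [0.5405, -0.1753, 0.0635]
eef_rot: [0.81, 0.587, 0.0, 0.0]
ft_force: [-1.0, -0.1, 4.0]
width: 0.0331
```

Contact with the floor at the same height as at the start. Opening the gripper and withdrawing.

>>> {"fn": "move_arm", "kwargs": {
  "series": [
    [0,0,0,0],
    [0,0,0,0],
    [0,0,0,0],
    [0,0,0,0],
    [0,0,0,0],
    [0,0,0,0],
    [0,0,0,0]
  ],
  "claw": 1
}}

```text
time: 21.5
ee_pos: [0.5405, -0.1752, 0.0632]
eef_rot: [0.81, 0.587, 0.0, 0.0]
ft_force: [0.4, 0.2, -0.8]
width: 0.081
```

>>> {"fn": "move_arm", "kwargs": {
  "series": [
    [0,0,-0.02,0],
    [0,0,-0.05,0],
    [0,0,-0.09,0],
    [0,0,-0.14,0],
    [0,0,-0.18,0],
    [0,0,-0.2,0],
    [0,0,-0.2,0],
    [0,0,-0.2,0]
  ]
}}

```text
time: 22.3
ee_pos: [0.5403, -0.1752, 0.2628]
eef_rot: [0.81, 0.587, -0.0, 0.0]
ft_force: [-0.0, 1.3, -0.2]
width: 0.0872
```

```bash
python3 -c "
from h import *
s,R=st();ps,d=grab('side','side10')
c=cloud('side',d)
P=c[160:215,280:314].reshape(-1,3);Q=P[(P[:,2]>.06)&(P[:,2]<.12)&(P[:,0]<.57)];print(Q[Q[:,2]<.085].mean(0),Q[Q[:,2]>.085].mean(0),Q[:,2].max())
cv2.imwrite('pics/c10.png',ps[:,:,::-1])"
```

```text
t 22.3 p [ 0.5403 -0.1752  0.2628] yawY -0.316 zt [ 0. -0. -1.] q [ 0.416  0.198 -0.213  1.546  0.042  1.402 -0.115] F [-0.05  1.31 -0.23] M [-0.085 -0.087 -0.003] w 0.0872
[ 0.53365584 -0.16162183  0.07274925] [ 0.53543448 -0.1657829   0.09927417] 0.10805509135519958
```

View pics/c10.png

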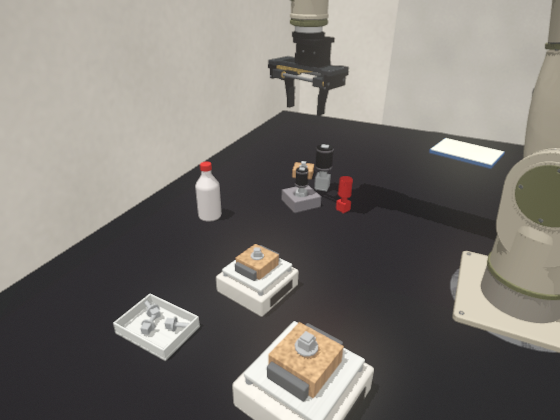

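The driver stands upright in the holder at (302,180), as at the start. The bottle (208,198), tray (157,325) and tested block (303,171) have not moved. I'm handing the job in.

```bash
python3 -c "
from bench import r
print(r.close_job())"
```

```text
the job is handed in; nothing more can be done
None
```

I handed the job in at about 22 s of the 72 s allowed. As far as my checks show, the screw is home and the driver is back in its holder. `close_job` reports no verdict, so that rests on my own measurements.

- **Driving:** I seated the driver on the screw of the 120 mm stand and turned it about 4.3 rad clockwise. The push at the wrist read about 13–15 N throughout the turning, and no reading came near 20 N. I read it only at the end of each short move, so brief peaks in between are not ruled out.
- **Screw depth:** the tool sank 4.5 mm at about the same push. In the side camera the collar's lower edge moved about 1.9–2 pixels, which also fits about 4.5 mm. The last 0.3 rad gave no further descent. The side camera's depth reading gave a less exact drop of about 4 mm.
- **Driver position:** it touched the holder's floor at the same height as at the start and stood upright after release. The gripper is open and about 0.2 m above it.
- **Other objects:** by eye in the last picture, the bottle, the tray and the tested specimen are where they were at the start.

Two readings disagreed on where the driver sat in the grip. The camera suggested it was about 3–4 mm off centre along the pads, but the view before the grasp showed only about 1 mm. I turned about an axis 2.7 mm off centre as a compromise, and sideways forces stayed under about 5 N.

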